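Fish a dropped clamp from under a machine guard

TASK

A yellow filter clamp has fallen under the pump's barred guard. Take the hooked rod from its rest, reach in through the mouth, drop the hook into the clamp's ring and draw it along the bench until it lies wholly outside the guard. Then lay the rod back in both forks of its rest as you found it and set the clamp down flat in the blue tray without dropping it, keeping your fingers off the clamp while it is under the guard and leaving everything else where it stands.

Things in the scene. Friction and masses are not known exactly. Their poses are not given: they have to be found in the camera images.
- clamp: dropped yellow rigid filter clamp, 0.1 kg, lying flat: ring 56 mm outside, 40 mm bore (open through), 16 mm tall, with one lug 12 mm wide, 16 mm tall, reaching out to 47 mm from the ring's centre. Origin: ring's centre at its underside; x towards the lug, z up. Grip it across the ring (56 mm) or by the lug (12 mm)
- rod: hooked rod, 0.15 kg: red handle 80 (x) x 20 (y) x 28 mm (z); from its mid height an 8 mm steel rod runs along +x to 210 mm from the origin, then turns straight down as an 8 mm prong ending 60 mm below the axis; an 8 mm tail with a ball end reaches 97 mm behind. Origin: handle's centre; x to the hook, z up. It starts level in its rest, axis 80 mm above the bench
- rod_tip (a point): lower end of the rod's downward prong, at x 210, y 0, z -60 mm in the rod's frame; its axes are the rod's
- rest: the rod's fixed rest: plywood foot 200 x 50 x 8 mm with two posts, at x -64 and +94 mm, each with an upward V fork (8 mm thick, 37 mm wide at its top, 92 mm up); the rod's tail lies in the first, its shaft in the second, axis 80 mm up, prong hanging beyond. Origin on the bench below the lying handle's middle; x along the lying rod to its hook end
- guard: fixed black bar guard before a blue motor. Origin on the bench, mid cage; x from the mouth inwards, z up. Roof bars 6 mm at 31 mm pitch, underside 110 mm up, x -88 to 88; barred sides at y -93, 93; back plate x 88 with a 22 mm shaft stub to x 66 at y 0, 90 mm up. Mouth at x -85: no sill, 8 mm corner posts, a 10 mm post at y 0 splits it into two bays. Motor to x 280, 175 mm high
- tray: fixed blue open parts tray, 150 x 150 mm outside, 30 mm tall, walls and floor 5 mm. Origin: centre of its underside
- bolt_tray: fixed grey tray of bolts in four compartments, 130 x 130 mm, 30 mm tall; not to be used; it may stand where the blue tray stood another time. Origin: centre of its underside
- filter: loose bystander: white filter can, 80 mm diameter, 110 mm tall; origin under its centre
- carton: loose bystander: blue carton 85 x 85 mm, 130 mm tall; origin under its centre
- tin: loose bystander: open steel tin, 70 mm diameter, 75 mm tall; origin under its centre
- driver: loose bystander: red screwdriver lying on the bench, 200 mm long, 26 mm thick; origin on the bench under its middle, x from handle to blade
- spool: loose bystander: upright spool of perforated metal with wooden ends, 64 mm diameter, 78 mm tall; origin under its centre
- fitting: loose bystander: small brass fitting, 30 mm diameter, 25 mm tall; origin under its centre
- angle: loose bystander: black angle bracket, foot 60 x 40 mm, 50 mm tall; origin under the middle of its foot
There are look-alikes about, which are no part of the job. Several things have the shape of the clamp; the one meant has the colours described above.

How it is judged:
By the outcome, as a careful person would: the job done as asked, in the order asked, and still so for the second after the job is handed in, with the robot touching nothing.
It also fails if it takes over 72 s, if anything falls off the work surface, if the arm or the gripper's body presses on something with over 40 N, if the wrist force passes 120 N, or if a joint passes its speed limit or range.

ROBOT

A 7-joint arm with a two-finger parallel gripper is mounted at the origin on the work surface. World frame = base frame: x ahead of the robot, y to its left, z up, the work surface at z = 0. Lengths are in m, angles in rad, forces in N, time in s.
With the tool pointing down it reaches from about 0.4 to 0.85 m from the base axis. Payload 10.4 kg.
Tool frame: the origin (TCP) lies on the centre line of the jaws, within the pads' length; the fingertips stand 14 mm ahead of it and the grasp point (between the pads) lies 5 mm behind it (manip.tip_reach is the distance from the TCP to the fingertips, in m); z points along the fingers, y is the line along which they close (so a half turn about z gives the same grasp; the last joint's range is limited). The gripper opens to 85 mm and grips with 20 to 120 N. Pads are 22 mm wide; open, the fingers measure 114 mm over their backs; the gripper's body (76 mm by 85 mm) begins 54 mm behind the grasp point. The pads swing forward as they close: fully open they stand 13 mm farther back than shut.
Start: joints at [-0.023, 0.332, -0.065, 1.46, 0.022, 1.35, -0.088], TCP at [0.625, 0, 0.245] pointing down, gripper open.
Joint ranges: [-2.6, 2.6], [-0.5, 2.12], [-1.47, 1.34], [0.16, 2.42], [-1.27, 4.41], [0.06, 2.06], [-2.6, 2.6]. Speed limits (rad/s): [2.22, 2.22, 2.79, 2.79, 3.14, 3.14, 3.14].

INTERFACE

Orientations are given as a unit quaternion [x, y, z, w].
In Python, from workcell import manip gives the robot as it stands.
- The arm moves only by the shell command python3 -m pendant 'ROWS' [FORCE]. ROWS is JSON, a list of rows, each a list of 7 numbers: the shift along the tool's x, y, z in units of 50 mm (1.0 is 50 mm), then the turn, a rotation vector about the tool's x, y, z in units of 8 degrees (1.0 is 8 degrees), then the opening, from -1 (shut) to 1 (fully open), so that 0 is half open. In form: [[dx, dy, dz, ax, ay, az, jaw], ...]. A call has exactly 10 rows; each row is the pose to reach, as a shift and turn from the pose commanded when the call began, along the tool's axes at that moment; what a row does not reach only later rows make up. A row lasts 1/8 s, in which the tool goes at most 62.5 mm and 10.7 degrees, less where a joint would pass 70% of its speed; a pose out of reach is approached as far as the arm can. A call with a gripper value outside its range is refused whole. The fingers move at their own pace and stop on an object; FORCE is the grip in N (left out, the last holds). Time passes only in rows, so rows that repeat a pose let the fingers close, or fill a call up. It gives the time, the measured TCP pose, the force, the opening and the grip force at its end, in the units of the state.
- manip.get_obs(): the state, without advancing time (a new reading comes with each control period).
- manip.camera(name): name is "scene" or "side" or "wrist"; returns (picture, depth): 384x512x3 uint8, red, green, blue; 384x512 float32, m along the optical axis (not along the pixel's ray), 0 where there is no reading.
- manip.get_calibration(name): a dict with "fx", "fy", "cx", "cy" (pixels), "xyz" and "orientation" of the camera in the world. Camera axes: x right, y up, looking along -z (the intrinsics and any distortion apply to the point x, -y, -z); pixel columns grow to the right and rows downward; lengths in m; the calibration is good to about 2 mm. A picture is of the moment at which its call begins: read the wrist's pose just before it. get_calibration takes no time and is no camera call; for the wrist camera it gives the pose at the moment of the call.
- manip.hand_in(): hands the job in; it is judged then, once.
Trained networks look in the newest picture that a camera, given by its name, has taken for a name from the list of things; names that differ only in an ending like _2 or _b are one class to them, and where a whole thing is asked for, a point or a joint stands for the part that bears it (a point fixed in the world has none). Each returns a list of dicts, best first, with "p" (0 to 1); they miss things now and then, are a little off and sometimes report something else, mostly with a low value. They report only what shows in the picture. A call takes as long as a camera call. They do not tell look-alikes from the thing itself.
- manip.find_in(thing, camera): "box" ([left, top, right, bottom] in pixels, round what is visible of it).
- manip.trace(thing, camera): "pixels" (384x512 bool, what is visible of it) and "box" ([left, top, right, bottom] in pixels, round what is visible of it).
- manip.tip_of(thing, camera): "pixel" ([column, row] in pixels: a listed point, or the origin of a listed thing).
The state is a dict: "clock": time; "joint_pos": joint angles; "joint_velocities": joint speeds; "tau": joint torques, N m; "position": TCP position; "ee_rot": TCP orientation; "ft_force": force on the tool from outside, world axes, zero at the start; "torque": the same for the moment, N m; "grip_width": opening from 0.0 (shut) to 1.0 (fully open); "grasp_force": force on a finger pad.
Only numpy, scipy, OpenCV 4.12 (cv2) and the standard library are available. Lean on these libraries where they do the work, as an engineer would, in place of code of your own. Each camera call takes 0.05 s, during which the arm holds its last target. There are 200 camera calls.

## Working session

There is one attempt and no reset: what is moved stays moved. The work goes in short steps, Python scripts to look and compute and a shell command to move; the robot and the scene stay as the last step left them, time stands still between calls to the robot, and variables do not carry over. Pictures are saved under pics/ and viewed, at most 10 in all, crops included, and the job is handed in when it is done.

```bash
mkdir -p pics; cat > h.py <<'E'
import numpy as np, cv2
from workcell import manip
from scipy.spatial.transform import Rotation as R
def snap(n,f=None):
    c=manip.get_calibration(n); p,d=manip.camera(n)
    if f: cv2.imwrite('pics/'+f,p[:,:,::-1])
    return c,p,d
def cloud(c,d):
    v,u=np.mgrid[:d.shape[0],:d.shape[1]]
    P=np.stack([(u-c['cx'])/c['fx']*d,-(v-c['cy'])/c['fy']*d,-d],-1)
    W=P@R.from_quat(c['orientation']).as_matrix().T+np.array(c['xyz'])
    W[d==0]=np.nan
    return W
E
python3 - <<'E'
from h import *
a=[]
for n in ['scene','side']:
    c,p,d=snap(n); a.append(p); print(n,c)
    np.savez(n,p=p,d=d,W=cloud(c,d))
    for t in ['clamp','rod','rest','guard','tray','bolt_tray','rod_tip']:
        print(t,[(np.round(x['box']),round(x['p'],2)) for x in manip.find_in(t,n)][:5])
cv2.imwrite('pics/a.png',cv2.resize(a[0][:,:,::-1],(800,600),interpolation=cv2.INTER_CUBIC))
cv2.imwrite('pics/b.png',cv2.resize(a[1][:,:,::-1],(800,600),interpolation=cv2.INTER_CUBIC))
print(manip.get_obs())
E
```

```text
scene {'fx': 474.26453216283215, 'fy': 474.26453216283215, 'cx': 261.69635512741735, 'cy': 187.28184240470048, 'xyz': array([1.16839161, 0.51850659, 1.03964357]), 'orientation': array([0.1341582 , 0.31938421, 0.86315195, 0.3673745 ])}
clamp [(array([334., 347., 362., 381.]), 0.98), (array([299., 308., 326., 336.]), 0.68), (array([343., 258., 362., 290.]), 0.54), (array([425., 248., 460., 268.]), 0.52)]
rod [(array([156., 110., 245., 133.]), 0.78)]
rest [(array([192., 111., 254., 141.]), 0.56)]
guard [(array([302., 198., 478., 348.]), 0.89), (array([195., 110., 253., 142.]), 0.41)]
tray [(array([174., 153., 253., 216.]), 0.76)]
bolt_tray [(array([260., 140., 321., 187.]), 0.96)]
rod_tip [(array([161., 111., 246., 128.]), 0.64)]
side {'fx': 485.54390876973076, 'fy': 485.54390876973076, 'cx': 252.41587005489328, 'cy': 190.9567458673294, 'xyz': array([-0.12699588, -1.00184672,  0.77829224]), 'orientation': array([ 0.47364181, -0.15286331, -0.26291307,  0.82654278])}
clamp [(array([127., 166., 150., 177.]), 0.7), (array([260., 128., 295., 176.]), 0.68), (array([238., 152., 251., 167.]), 0
[... 571 characters left out ...]
rray([-0.0225928 ,  0.33218205, -0.06466514,  1.46008851,  0.02160636,
        1.34984994, -0.0884979 ]), 'joint_velocities': array([ 0.00116869,  0.00223595,  0.00021669, -0.00048413, -0.00138713,
        0.00081048,  0.00122972]), 'tau': array([ 5.16940236e-04, -6.25162911e+01,  5.01615379e-02, -3.91809833e+01,
        1.67459215e-02,  1.77002439e-03, -1.27601993e-05]), 'position': array([ 6.25042246e-01, -7.57088393e-06,  2.45354147e-01]), 'ee_rot': array([7.07118677e-01, 7.07094880e-01, 6.15019576e-05, 5.61971377e-05]), 'ft_force': array([-0.99933219,  0.05859074,  0.05034701]), 'torque': array([-0.01196931,  0.04420748,  0.03066733]), 'grasp_force': 0.0, 'grip_width': 1.000468233925781}
```

View pics/a.png

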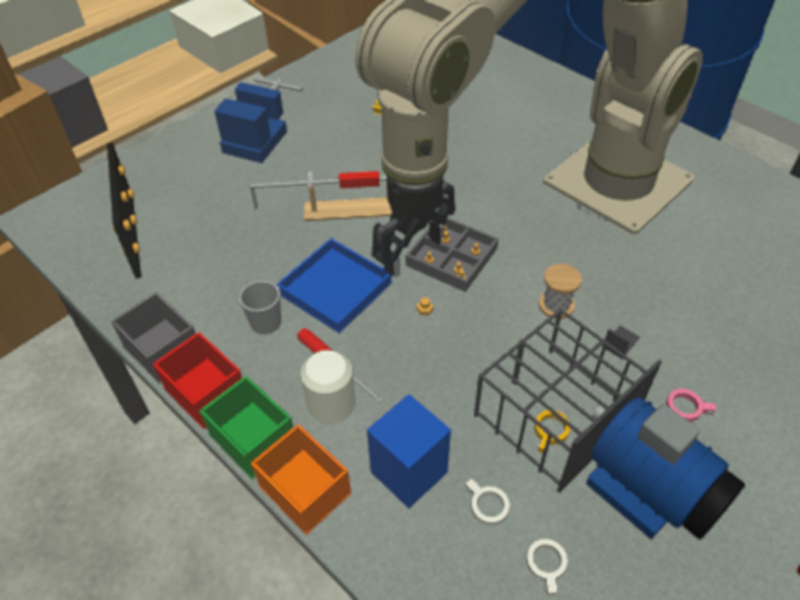

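View pics/b.png

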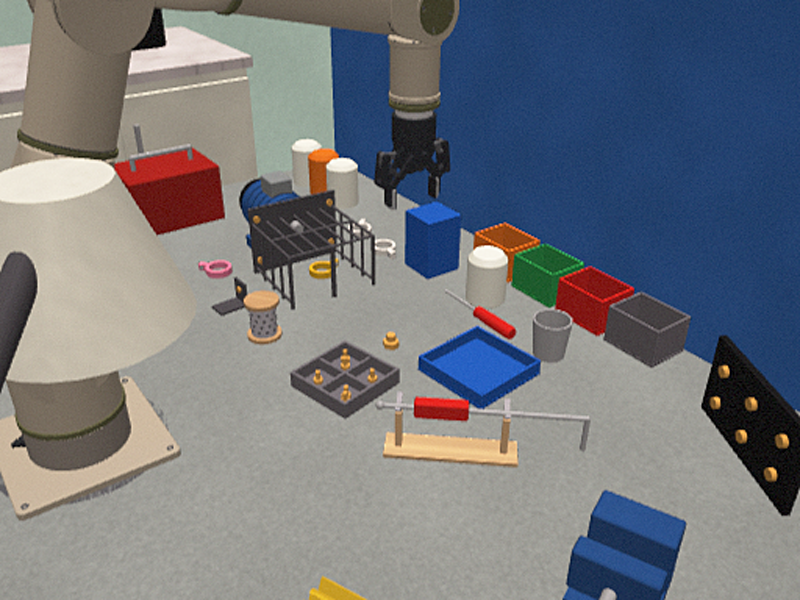

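The pictures show four clamp-shaped things (800x600 scene view): yellow in the cage (550,427), pink (686,403), and white ones (490,503) and (547,560). The yellow one under the guard fits the description. The rod lies in its rest, handle at (360,180), and the blue tray is at (335,283). Next I measure these and make a confirming crop.

```bash
python3 - <<'E'
from h import *
def ld(n):
    z=np.load(n+'.npz'); return z['p'].astype(int),z['d'],z['W']
for n in ['scene','side']:
    p,d,W=ld(n); hsv=cv2.cvtColor(p.astype(np.uint8),cv2.COLOR_RGB2HSV).astype(int)
    H,S,V=hsv[...,0],hsv[...,1],hsv[...,2]
    def roi(m,b):
        k=np.zeros_like(m); k[b[1]:b[3],b[0]:b[2]]=1; return m&k&np.isfinite(W[...,0])
    # clamp
    b=[335,255,372,295] if n=='scene' else [190,160,220,182]
    m=roi((H>15)&(H<35)&(S>120)&(V>90),b); X=W[m]; 
    print(n,'clamp n',m.sum(),'z pct',np.percentile(X[:,2],[5,50,95]).round(4), 'mean',X.mean(0).round(4),'ext',X.min(0).round(3),X.max(0).round(3))
    Y=X[(X[:,2]>0.0)&(X[:,2]<0.03)]
    # fit: render-match ring annulus+lug
    best=None
    from scipy.optimize import minimize
    def cost(q):
        dx=Y[:,:2]-q[:2]; r=np.hypot(*dx.T); c,s=np.cos(q[2]),np.sin(q[2])
        u=dx@[c,s]; v=dx@[-s,c]
        ring=np.maximum(np.abs(r-.024)-.004,0); lx=np.maximum(np.maximum(.026-u,u-.047),0); ly=np.maximum(abs(v)-.006,0)
        return np.minimum(np.minimum(ring,np.hypot(lx,ly)),.01).mean()*1e3+1e-3*0
    for a in np.arange(0,6.3,.4):
        for o in ([0,0],[.01,0],[-.01,0],[0,.01],[0,-.01]):
            r=minimize(cost,[Y[:,0].mean()+o[0],Y[:,1].mean()+o[1],a],method='Nelder-Mead')
            if best is None or r.fun<best.fun: best=r
    print(' clamp fit',best.x.round(4),best.fun)
    # red handle
    b=[205,105,250,125] if n=='scene' else [260,250,305,272]
    m=roi(((H<8)|(H>172))&(S>140)&(V>80),b); X=W[m]
    print(' handle',m.sum(),X.mean(0).round(4),X.min(0).round(3),X.max(0).round(3),'zp',np.percentile(X[:,2],[5,50,90,98]).round(4))
    T=X[X[:,2]>np.percentile(X[:,2],95)-.006]; T=T; r=cv2.minAreaRect((T[:,:2]*1000).astype(np.float32)); print('  top rect',r)
    # tray
    b=[170,145,256,220] if n=='scene' else [262,205,350,262]
    m=roi((H>100)&(H<125)&(S>150),b); X=W[m]; X=X[(X[:,2]>-.005)&(X[:,2]<.04)]
    T=X[X[:,2]>.024]; print(' tray rect rim',len(T),cv2.minAreaRect((T[:,:2]*1000).astype(np.float32)),'all',cv2.minAreaRect((X[:,:2]*1000).astype(np.float32)))
    # guard: dark points z .105-.125
    G=[298,190,435,320] if n=='scene' else [150,105,250,200]
    m=roi((V<85)&(S<110),G); X=W[m]; X=X[(X[:,2]>.10)&(X[:,2]<.13)]
    print(' guard roof',len(X),cv2.minAreaRect((X[:,:2]*1000).astype(np.float32)),np.percentile(X[:,2],[5,50,95]).round(3))
    if n=='scene': cv2.imwrite('pics/c.png',cv2.resize(p[190:330,295:475].astype(np.uint8)[:,:,::-1],(720,560),interpolation=cv2.INTER_CUBIC))
E
```

```text
scene clamp n 202 z pct [0.0065 0.0152 0.114 ] mean [0.5963 0.2653 0.0264] ext [ 0.542  0.23  -0.003] [0.655 0.308 0.118]
 clamp fit [0.5814 0.2614 0.2158] 0.04334891819715862
 handle 219 [ 0.4414 -0.323   0.0869] [ 0.409 -0.356  0.067] [ 0.474 -0.297  0.097] zp [0.0738 0.0895 0.0943 0.0964]
  top rect ((438.3811950683594, -325.4385681152344), (23.940458297729492, 76.45884704589844), 50.95765686035156)
 tray rect rim 331 ((620.0511474609375, -206.2406768798828), (152.7927703857422, 151.49789428710938), 6.273443222045898) all ((620.1142578125, -207.16043090820312), (152.7913818359375, 155.0467529296875), 6.235025882720947)
 guard roof 1018 ((558.522216796875, 251.39669799804688), (180.872802734375, 197.6390838623047), 87.08990478515625) [0.105 0.115 0.124]
side clamp n 134 z pct [0.0034 0.0129 0.0199] mean [0.5783 0.2573 0.0131] ext [0.551 0.152 0.   ] [0.624 0.285 0.088]
 clamp fit [0.5801 0.2574 6.4781] 0.20542453308526204
 handle 453 [ 0.4333 -0.3335  0.0861] [ 0.402 -0.362  0.001] [ 0.489 -0.252  0.098] zp [0.0715 0.0885 0.0957 0.0971]
  top rect ((435.57049560546875, -330.2822265625), (21.303966522216797, 77.19990539550781), 49.18968963623047)
 tray rect rim 476 ((616.8724975585938, -210.55397033691406), (153.35719299316406, 154.90036010742188), 6.684156894683838) all ((617.7606201171875, -210.428466796875), (155.72238159179688, 155.09947204589844), 6.249939918518066)
 guard roof 822 ((560.569580078125, 336.97662353515625), (368.2477722167969, 199.33409118652344), 85.87785339355469) [0.103 0.116 0.127]
```

View pics/c.png

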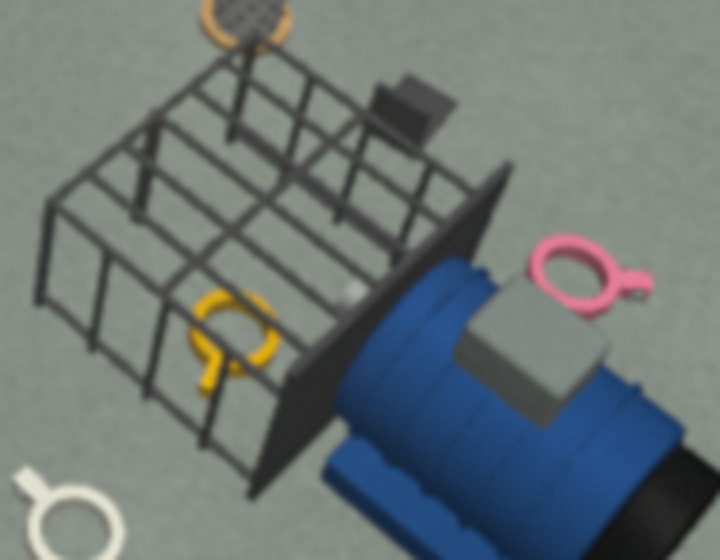

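The crop confirms the yellow clamp, ring at about (235,333) in the crop and lug at (210,380). It is alone under the cage, to the negative-y side of the middle post at (145,170), and the lug points sideways. The pink and white ones lie outside. One more measurement: rod direction, guard posts and bystanders.

```bash
python3 - <<'E'
from h import *
for n in ['scene','side']:
    z=np.load(n+'.npz'); p,W=z['p'],z['W']
    hsv=cv2.cvtColor(p,cv2.COLOR_RGB2HSV).astype(int);S,V=hsv[...,1],hsv[...,2]
    F=W.reshape(-1,3); f=np.isfinite(F[:,0]); 
    c=np.array([.437,-.328])
    # shaft points: near z .08, in band along -40deg
    dx=F[:,:2]-c; u=dx@[np.cos(-.7),np.sin(-.7)]; v=dx@[np.sin(.7),np.cos(.7)]
    m=f&(abs(F[:,2]-.08)<.012)&(((u>.11)&(u<.205))|((u<-.072)&(u>-.1)))&(abs(v)<.025)
    X=F[m]; l=np.polyfit(u[m],v[m],1); print(n,'shaft',m.sum(),'angle',-.7*57.3+np.degrees(l[0]),'off mm',l[1]*1e3, 'z',np.median(X[:,2]))
    m=f&(abs(v)<.02)&(u>.19)&(u<.24)&(F[:,2]>.025)&(F[:,2]<.07); print(' prong',m.sum(),np.median(F[m],0).round(4), np.median(u[m]))
    m=f&(hsv[...,0].ravel()<200)&(((hsv[...,0]<8)|(hsv[...,0]>172))&(S>140)).ravel()&(abs(u)<.06)&(abs(v)<.03)&(F[:,2]>.05); print(' handle u',np.percentile(u[m],[1,99]).round(4),'v',np.percentile(v[m],[2,98]).round(4))
    # guard
    g=np.array([.5585,.2514]); a=np.radians(87); ex=np.array([np.cos(a),np.sin(a)]); ey=np.array([-ex[1],ex[0]])
    gx=(F[:,:2]-g)@ex; gy=(F[:,:2]-g)@ey; dk=f&((V<85)&(S<110)).ravel()
    m=dk&(abs(gx+.085)<.025)&(abs(gy)<.12)&(F[:,2]>.03)&(F[:,2]<.1)
    for lo,hi in [(-.12,-.07),(-.025,.025),(.07,.12)]:
        k=m&(gy>lo)&(gy<hi); print(' post',k.sum(),np.median(gx[k]).round(4) if k.any() else 0,np.median(gy[k]).round(4) if k.any() else 0)
    m=dk&(abs(gx-.09)<.02)&(abs(gy)<.1)&(F[:,2]>.04)&(F[:,2]<.1); print(' plate',m.sum(),np.polyfit(gy[m],gx[m],1) if m.sum()>20 else '')
    for t in ['filter','carton','tin','spool','fitting','angle','bolt_tray','driver']:
        r=manip.find_in(t,n)
        if r:
            b=np.round(r[0]['box']).astype(int); q=W[b[1]:b[3],b[0]:b[2]].reshape(-1,3); q=q[(q[:,2]>.012)&(q[:,2]<.16)]
            print(' ',t,round(r[0]['p'],2),np.percentile(q,5,axis=0).round(3),np.percentile(q,95,axis=0).round(3))
print(manip.get_obs()['clock'])
E
```

```text
scene shaft 83 angle -40.00314079832426 off mm -1.061912739083548 z 0.08137808575883665
 prong 29 [ 0.5965 -0.4643  0.0475] 0.21017302853123385
 handle u [-0.0359  0.0371] v [-0.0067  0.014 ]
 post 40 -0.0871 -0.0931
 post 47 -0.0873 -0.0001
 post 31 -0.087 0.0929
 plate 212 [0.00651209 0.08942246]
  filter 0.68 [0.384 0.229 0.021] [0.466 0.277 0.116]
  carton 0.78 [0.755 0.114 0.024] [0.834 0.192 0.132]
  tin 0.66 [ 0.727 -0.269  0.017] [ 0.789 -0.206  0.075]
  fitting 0.6 [ 0.417 -0.462  0.04 ] [ 0.595 -0.3    0.094]
  angle 0.64 [0.384 0.229 0.021] [0.467 0.281 0.116]
  bolt_tray 0.96 [ 0.342 -0.16   0.013] [ 0.48  -0.036  0.031]
  driver 0.77 [ 0.728 -0.153  0.017] [ 0.782 -0.048  0.108]
side shaft 201 angle -41.11122103982544 off mm -2.4699749914183746 z 0.08389670637431401
 prong 55 [ 0.5929 -0.4692  0.0475] 0.20978896568179578
 handle u [-0.0376  0.0392] v [-0.0127  0.0057]
 post 39 -0.0926 -0.0895
 post 55 -0.0932 0.004
 post 46 -0.0933 0.0965
 plate 538 [0.00390001 0.08346834]
  filter 0.65 [ 0.752 -0.068  0.017] [ 0.811 -0.012  0.111]
  carton 0.8 [0.748 0.103 0.02 ] [0.826 0.183 0.133]
  tin 0.71 [ 0.726 -0.272  0.018] [ 0.789 -0.21   0.076]
  spool 0.61 [0.344 0.083 0.016] [0.389 0.125 0.081]
  fitting 0.53 [ 0.683 -0.159  0.015] [ 0.739 -0.082  0.031]
  angle 0.62 [0.382 0.231 0.013] [0.388 0.263 0.052]
  bolt_tray 0.76 [ 0.343 -0.278  0.013] [ 0.477 -0.041  0.083]
  driver 0.86 [ 0.665 -0.163  0.014] [ 0.786 -0.029  0.031]
1.6
```

```bash
python3 -m pendant '[[-0.5,-0.3,0,0,0,1.3,1],[-1.2,-0.7,0,0,0,2.6,1],[-2,-1.1,0,0,0,3.9,1],[-2.8,-1.6,0,0,0,5.2,1],[-3.6,-2,0,0,0,6.5,1],[-4.3,-2.5,0,0,0,7.8,1],[-5,-2.9,0,0,0,9.1,1],[-5.6,-3.2,0,0,0,10.4,1],[-6.2,-3.6,0,0,0,11.7,1],[-6.58,-3.78,0,0,0,13,1]]' 60
```

```text
clock: 2.85
position: [0.4347, -0.3307, 0.2456]
ee_rot: [0.992, -0.126, 0.0, 0.0]
ft_force: [-0.2, -0.0, 0.6]
grip_width: 0.997
grasp_force: 0.0
```

```bash
python3 -m pendant '[[0,0,0,0,0,1.2,1],[0,0,0,0,0,2.4,1],[0,0,0,0,0,3.25,1],[0,0,0,0,0,3.25,1],[0,0,0,0,0,3.25,1],[0,0,0,0,0,3.25,1],[0,0,0,0,0,3.25,1],[0,0,0,0,0,3.25,1],[0,0,0,0,0,3.25,1],[0,0,0,0,0,3.25,1]]' 
python3 - <<'E'
from h import *
c,p,d=snap('wrist','w1.png'); W=cloud(c,d); o=manip.get_obs(); print(o['position'],o['ee_rot'],c['xyz'])
hsv=cv2.cvtColor(p,cv2.COLOR_RGB2HSV).astype(int)
m=((hsv[...,0]<8)|(hsv[...,0]>172))&(hsv[...,1]>140)&(abs(W[...,2]-.08)<.03)
X=W[m]; print(m.sum(), np.percentile(X[:,2],[5,50,95]))
T=X[X[:,2]>.085]; print(cv2.minAreaRect((T[:,:2]*1000).astype(np.float32)))
cc=np.array([.4358,-.3294]); F=W.reshape(-1,3);dx=F[:,:2]-cc; t=np.radians(-40.5); u=dx@[np.cos(t),np.sin(t)]; v=dx@[-np.sin(t),np.cos(t)]
k=(abs(F[:,2]-.08)<.01)&(abs(v)<.02)&(((u>.11)&(u<.2))|((u<.09)&(u>.045))|((u<-.07)&(u>-.085)))
l=np.polyfit(u[k],v[k],1); print('ang',-40.5+np.degrees(l[0]),'off',l[1]*1e3,k.sum())
E
```

```text
clock: 4.1
position: [0.436, -0.329, 0.2453]
ee_rot: [0.94, -0.342, 0.0, -0.0]
ft_force: [0.3, 0.6, 0.2]
grip_width: 0.998
grasp_force: 0.0
[ 0.43601779 -0.32897572  0.24530561] [ 9.39699121e-01 -3.42002279e-01  3.06095545e-05 -3.29819211e-05] [ 0.50003352 -0.38336352  0.37336133]
1175 [0.09068412 0.09298236 0.09424297]
((436.71917724609375, -330.1378173828125), (18.830059051513672, 79.26398468017578), 49.31317901611328)
ang -41.28346768668846 off 0.7128708651237117 989
```

View pics/w1.png

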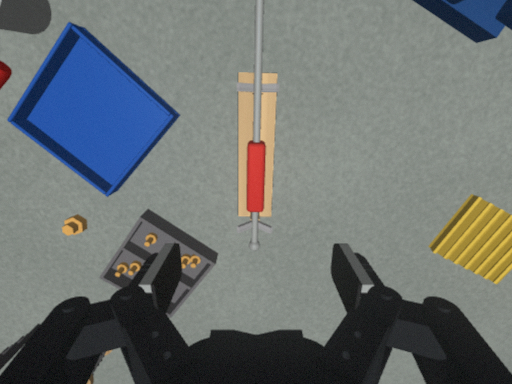

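Wrist view: the red handle at (256,177) lies centred with the jaws and along the tool's x, and nothing stands in the finger paths. Going down to grip.

```bash
python3 -m pendant '[[0,0.01,0.9,0,0,0.12,1],[0,0.01,1.8,0,0,0.12,1],[0,0.01,2.6,0,0,0.12,1],[0,0.01,3.2,0,0,0.12,1],[0,0.01,3.38,0,0,0.12,1],[0,0.01,3.38,0,0,0.12,-1],[0,0.01,3.38,0,0,0.12,-1],[0,0.01,3.38,0,0,0.12,-1],[0,0.01,3.38,0,0,0.12,-1],[0,0.01,3.38,0,0,0.12,-1]]' 60
```

```text
clock: 5.4
position: [0.4369, -0.3289, 0.0773]
ee_rot: [0.937, -0.35, 0.001, -0.0]
ft_force: [2.4, 3.5, 6.8]
grip_width: 0.223
grasp_force: 61.1
```

```bash
python3 -m pendant '[[0,0,-0.7,0,0,0,-1],[0,0,-1.6,0,0,0,-1],[0,0,-2.5,0,0,0,-1],[0,-0.5,-3.15,0,0,-1.2,-1],[-0.1,-1.2,-3.15,0,0,-2.4,-1],[-0.2,-2,-3.15,0,0,-3.6,-1],[-0.4,-2.8,-3.15,0,0,-4.8,-1],[-0.5,-3.6,-3.15,0,0,-6,-1],[-0.7,-4.4,-3.15,0,0,-7.2,-1],[-0.8,-5,-3.15,0,0,-8.4,-1]]'
```

```text
clock: 6.65
position: [0.5697, -0.1126, 0.2335]
ee_rot: [0.973, 0.23, -0.0, -0.0]
ft_force: [0.3, -0.5, -1.8]
grip_width: 0.225
grasp_force: 60.0
```

```bash
python3 -m pendant '[[0.1,-0.1,0,0,0,-1.2,-1],[0.2,-0.2,0,0,0,-2.4,-1],[0.3,-0.3,0,0,0,-3.6,-1],[0.44,-0.35,0,0,0,-4.8,-1],[0.44,-0.35,0,0,0,-6,-1],[0.44,-0.35,0,0,0,-7.2,-1],[0.44,-0.35,0,0,0,-7.57,-1],[0.44,-0.35,0,0,0,-7.57,-1],[0.44,-0.35,0,0,0,-7.57,-1],[0.44,-0.35,0,0,0,-7.57,-1]]'
python3 - <<'E'
from h import *
o=manip.get_obs(); print(o['position'],o['ee_rot'])
c,p,d=snap('wrist','w2.png'); W=cloud(c,d); np.savez('w2',p=p,d=d,W=W)
Rt=R.from_quat(o['ee_rot']).as_matrix(); ex=Rt[:,0][:2]; ey=-Rt[:,1][:2]; print('heading',np.degrees(np.arctan2(*ex[::-1])))
F=W.reshape(-1,3); dx=F[:,:2]-o['position'][:2]; u=dx@ex; v=dx@ey
k=(abs(F[:,2]-o['position'][2]-.004)<.02)&(abs(v)<.03)&(u>.06)&(u<.24)
print('shaft',k.sum()); 
if k.sum()>20:
    print('v=',np.polyfit(u[k],v[k],1),'z',np.polyfit(u[k],F[k,2],1),'umax',np.percentile(u[k],99.5))
hsv=cv2.cvtColor(p,cv2.COLOR_RGB2HSV).astype(int)
m=(hsv[...,0]>15)&(hsv[...,0]<35)&(hsv[...,1]>120)&(abs(W[...,2]-.01)<.015)
X=W[m];print('yellow',m.sum(),X.min(0) if m.any() else '',X.max(0) if m.any() else '')
E
```

```text
clock: 7.9
position: [0.5813, -0.089, 0.2337]
ee_rot: [0.727, 0.687, -0.0, -0.0]
ft_force: [-0.6, 0.4, -2.0]
grip_width: 0.22
grasp_force: 60.0
[ 0.58128103 -0.08898852  0.23374035] [ 7.26845025e-01  6.86801502e-01 -8.20779228e-05 -8.56378929e-06]
heading 86.75490129430659
shaft 2777
v= [-0.00180203  0.00071851] z [-0.00228631  0.23875002] umax 0.1206749592723907
yellow 948 [ 0.07817002 -0.48591031 -0.00104868] [ 0.55234758 -0.04173283  0.02499336]
```

View pics/w2.png

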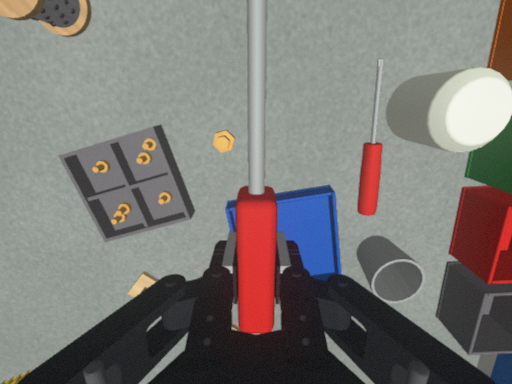

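Wrist view: the rod is held level and straight (shaft along column 257), and the space below is clear. The fitting at (223,141) and the trays are lower than the handle will go. Lowering before the mouth, then entering the bay.

```bash
python3 -m pendant '[[0,0,0.9,0,0,0,-1],[0,0,1.8,0,0,0,-1],[0,0,2.6,0,0,0,-1],[0,0,2.97,0,0,0,-1],[0.3,0,2.97,0,0,0,-1],[0.8,0,2.97,0,0,0,-1],[1.3,-0.1,2.97,0,0,0,-1],[1.8,-0.25,2.97,0,0,0,-1],[2.3,-0.35,2.97,0,0,0,-1],[2.6,-0.42,2.97,0,0,0,-1]]'
cat > look.py <<'E'
from h import *
import sys
ims=[]
for n,b in [('scene',[300,190,440,320]),('side',[150,105,330,240])]:
    c,p,d=snap(n); W=cloud(c,d)
    def px(X):
        q=R.from_quat(c['orientation']).inv().apply(np.array(X)-c['xyz']); return c['cx']+c['fx']*q[0]/-q[2], c['cy']-c['fy']*q[1]/-q[2]
    o=manip.get_obs(); Rt=R.from_quat(o['ee_rot']).as_matrix(); t=o['position']+Rt[:,0]*.21+np.array([0,0,-.0573]); print(n,'tip',t.round(4),px(t))
    hsv=cv2.cvtColor(p,cv2.COLOR_RGB2HSV).astype(int)
    m=(hsv[...,0]>15)&(hsv[...,0]<35)&(hsv[...,1]>120)&(hsv[...,2]>90)&(W[...,2]<.03)&(W[...,2]>-.005)&(abs(W[...,0]-.58)<.09)&(W[...,1]>.04)&(W[...,1]<.34)
    X=W[m]; print(m.sum(),'clamp ext',np.percentile(X,3,axis=0).round(3),np.percentile(X,97,axis=0).round(3)); X=X[:,:2]
    from scipy.optimize import minimize
    def cost(q):
        dx=X-q[:2]; r=np.hypot(*dx.T); cs,s=np.cos(q[2]),np.sin(q[2]); u=dx@[cs,s]; v=dx@[-s,cs]
        ring=np.maximum(np.abs(r-.024)-.004,0); l=np.hypot(np.maximum(np.maximum(.026-u,u-.047),0),np.maximum(abs(v)-.006,0))
        return np.minimum(np.minimum(ring,l),.01).mean()*1e3
    best=min((minimize(cost,[*(X.mean(0)-.008*np.array([np.cos(a),np.sin(a)])),a],method='Nelder-Mead') for a in np.arange(0,6.3,.3)),key=lambda r:r.fun)
    print(' fit',best.x[:2].round(4),'lug deg',np.degrees(best.x[2]).round(1),best.fun.round(3))
    ims.append(cv2.resize(p[b[1]:b[3],b[0]:b[2],::-1],(400,int(400*(b[3]-b[1])/(b[2]-b[0]))),interpolation=cv2.INTER_CUBIC))
h=max(i.shape[0] for i in ims); cv2.imwrite('pics/'+sys.argv[1],np.hstack([np.pad(i,((0,h-i.shape[0]),(0,0),(0,0))) for i in ims]))
E
python3 look.py d.png
```

```text
clock: 9.2
position: [0.5686, 0.0448, 0.0874]
ee_rot: [0.726, 0.688, 0.001, 0.001]
ft_force: [1.1, 0.2, -2.0]
grip_width: 0.228
grasp_force: 60.0
scene tip [0.579  0.2561 0.0301] (np.float64(352.91642514330266), np.float64(266.88451011647726))
167 clamp ext [0.556 0.236 0.004] [0.625 0.287 0.019]
 fit [0.5813 0.2613] lug deg 372.4 0.199
side tip [0.5792 0.2544 0.0296] (np.float64(205.78753918364401), np.float64(167.74461662491302))
133 clamp ext [0.555 0.231 0.002] [0.608 0.283 0.021]
 fit [0.5797 0.2576] lug deg 13.1 0.298
```

View pics/d.png

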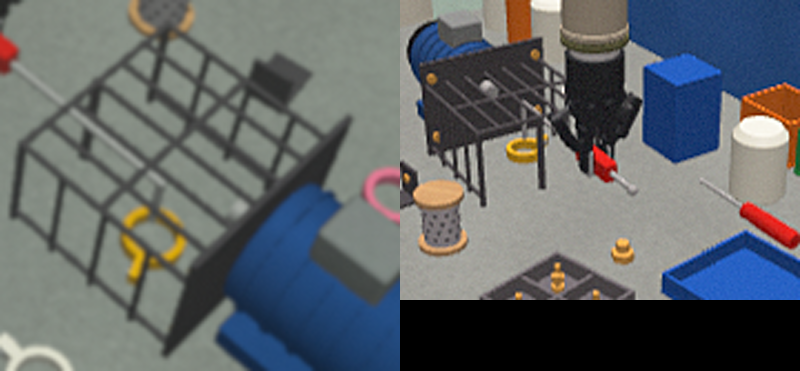

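The hook (prong at about (156,200) in the left crop) hangs above the ring at (153,238), and the computed tip is 5 mm from the ring's centre. Dropping it in, then easing the ring sideways away from the middle post.

```bash
python3 -m pendant '[[0.06,0,0.1,0,0,0,-1],[0.06,0,0.3,0,0,0,-1],[0.06,0,0.47,0,0,0,-1],[0.06,0.1,0.47,0,0,0,-1],[0.06,0.22,0.47,0,0,0,-1],[0.06,0.34,0.47,0,0,0,-1],[0.06,0.45,0.47,0,0,0,-1],[0.06,0.56,0.47,0,0,0,-1],[0.06,0.66,0.47,0,0,0,-1],[0.06,0.66,0.47,0,0,0,-1]]'
python3 look.py e.png
```

```text
clock: 10.55
position: [0.6012, 0.0432, 0.0618]
ee_rot: [0.727, 0.687, 0.0, 0.0]
ft_force: [0.1, 0.2, -1.6]
grip_width: 0.222
grasp_force: 60.0
scene tip [0.6128 0.2529 0.0046] (np.float64(342.0504987804602), np.float64(280.1128888063188))
226 clamp ext [0.572 0.235 0.002] [0.64  0.283 0.019]
 fit [0.5984 0.2578] lug deg 25.1 0.288
side tip [0.6127 0.2528 0.0046] (np.float64(214.90574246206398), np.float64(171.8599853186072))
113 clamp ext [0.57  0.228 0.004] [0.636 0.28  0.021]
 fit [0.5972 0.2529] lug deg 28.4 0.244
```

```bash
python3 -m pendant '[[-0.1,-0.12,0,0,0,0,-1],[-0.22,-0.24,0,0,0,0,-1],[-0.35,-0.24,0,0,0,0,-1],[-0.5,-0.24,0,0,0,0,-1],[-0.65,-0.24,0,0,0,0,-1],[-0.8,-0.24,0,0,0,0,-1],[-0.95,-0.24,0,0,0,0,-1],[-1.1,-0.24,0,0,0,0,-1],[-1.25,-0.24,0,0,0,0,-1],[-1.4,-0.24,0,0,0,0,-1]]'
python3 look.py f.png
```

```text
clock: 11.9
position: [0.5849, -0.0265, 0.0618]
ee_rot: [0.727, 0.687, 0.0, 0.0]
ft_force: [0.1, 1.4, -1.9]
grip_width: 0.223
grasp_force: 60.0
scene tip [0.5967 0.1818 0.0043] (np.float64(323.6738825713586), np.float64(258.93623096196245))
191 clamp ext [0.57  0.182 0.001] [0.636 0.226 0.019]
 fit [0.5952 0.2017] lug deg 26.2 0.331
side tip [0.5968 0.1822 0.0044] (np.float64(222.11156505562678), np.float64(181.53941509267307))
131 clamp ext [0.569 0.168 0.003] [0.634 0.222 0.021]
 fit [0.5938 0.1956] lug deg 386.8 0.414
```

```bash
python3 -m pendant '[[-0.13,-0.03,0,0,0,0,-1],[-0.26,-0.06,0,0,0,0,-1],[-0.39,-0.09,0,0,0,0,-1],[-0.52,-0.12,0,0,0,0,-1],[-0.65,-0.12,0,0,0,0,-1],[-0.78,-0.12,0,0,0,0,-1],[-0.91,-0.12,0,0,0,0,-1],[-1.04,-0.12,0,0,0,0,-1],[-1.17,-0.12,0,0,0,0,-1],[-1.3,-0.12,0,0,0,0,-1]]'
python3 look.py g.png
```

```text
clock: 13.25
position: [0.5752, -0.091, 0.0618]
ee_rot: [0.727, 0.687, 0.0, 0.0]
ft_force: [0.1, 0.2, -1.7]
grip_width: 0.229
grasp_force: 60.0
scene tip [0.5871 0.1175 0.0044] (np.float64(306.8369740923684), np.float64(242.0072655981446))
188 clamp ext [0.56  0.111 0.002] [0.627 0.162 0.018]
 fit [0.5864 0.136 ] lug deg 28.8 0.342
side tip [0.5871 0.1179 0.0044] (np.float64(230.41234099130557), np.float64(190.51960136988689))
171 clamp ext [0.558 0.106 0.002] [0.623 0.157 0.02 ]
 fit [0.5844 0.1313] lug deg 29.7 0.247
```

```bash
python3 -c "
import numpy as np; W=np.load('w2.npz')['W']; print(W[141,223], W[130:153:5,223,1], W[141,212:236:5,0])"; python3 -m pendant '[[-0.15,0,0,0,0,0,-1],[-0.3,0,0,0,0,0,-1],[-0.45,0,0,0,0,0,-1],[-0.6,0,0,0,0,0,-1],[-0.75,0,0,0,0,0,-1],[-0.85,0,0,0,0,0,-1],[-0.95,0,0,0,0,0,-1],[-1,0,0,0,0,0,-1],[-1,0,0,0,0,0,-1],[-1,0,0,0,0,0,-1]]'
python3 look.py g.png
```

```text
[ 0.54074138 -0.05285309  0.02467526] [-0.0410603  -0.04638568 -0.05176846 -0.05801683 -0.06646147] [0.5223989  0.53333316 0.53946077 0.54575686 0.55086808]
clock: 14.6
position: [0.5725, -0.1405, 0.0619]
ee_rot: [0.727, 0.687, 0.0, 0.0]
ft_force: [0.4, 0.4, -0.9]
grip_width: 0.218
grasp_force: 60.0
scene tip [0.5842 0.0693 0.0045] (np.float64(293.72276075520494), np.float64(230.85754574669528))
224 clamp ext [0.558 0.063 0.003] [0.622 0.112 0.02 ]
 fit [0.5836 0.0865] lug deg 30.3 0.283
side tip [0.5842 0.0693 0.0046] (np.float64(238.24314814956756), np.float64(197.24003320591987))
174 clamp ext [0.557 0.056 0.002] [0.617 0.107 0.021]
 fit [0.5825 0.0819] lug deg 29.1 0.24
```

The clamp is at (0.583, 0.084) with its farthest lug point at y≈0.113. The mouth is at y≈0.16, so it is wholly outside. Lifting the hook out and returning the rod.

```bash
python3 -m pendant '[[0.26,0,0,0,0,0,-1],[0.26,0,-0.5,0,0,0,-1],[0.26,0,-1.5,0,0,0,-1],[0.26,0,-2.6,0,0,0,-1],[0,0,-3.5,0,0,1,-1],[-0.5,-0.3,-3.5,0,0,2.2,-1],[-1.1,-0.7,-3.5,0,0,3.4,-1],[-1.7,-1.1,-3.5,0,0,4.6,-1],[-2.3,-1.5,-3.5,0,0,5.8,-1],[-2.9,-1.9,-3.5,0,0,7,-1]]'; python3 -c "
from h import *
o=manip.get_obs(); print(o['position'],R.from_quat(o['ee_rot']).as_matrix())"
```

```text
clock: 15.95
position: [0.4691, -0.2797, 0.2368]
ee_rot: [0.965, 0.263, 0.0, -0.0]
ft_force: [0.5, 0.3, -1.5]
grip_width: 0.225
grasp_force: 60.0
[ 0.46913818 -0.27972277  0.23682558] [[ 8.61231346e-01  5.08213057e-01  2.38036756e-04]
 [ 5.08212977e-01 -8.61231364e-01  3.27775489e-04]
 [ 3.71584503e-04 -1.61317157e-04 -9.99999918e-01]]
```

```bash
python3 -m pendant '[[-0.3,0.1,0,0,0,1.2,-1],[-0.6,0.3,0,0,0,2.4,-1],[-0.9,0.4,0,0,0,3.6,-1],[-1.06,0.51,0,0,0,4.8,-1],[-1.06,0.51,0,0,0,6,-1],[-1.06,0.51,0,0,0,7.2,-1],[-1.06,0.51,0,0,0,8.4,-1],[-1.06,0.51,0,0,0,8.97,-1],[-1.06,0.51,0,0,0,8.97,-1],[-1.06,0.51,0,0,0,8.97,-1]]'; python3 -c "
from h import *
o=manip.get_obs(); M=R.from_quat(o['ee_rot']).as_matrix(); print(M[:,0],M[:,1]); d=np.array([.4369,-.3289,.0773])-o['position']; print(o['position'],d@M/.05,'heading',np.degrees(np.arctan2(M[1,0],M[0,0])))
c,p,dd=snap('wrist','w3.png'); W=cloud(c,dd); F=W.reshape(-1,3); q=F[:,:2]-o['position'][:2]; u=q@M[:2,0]; v=q@M[:2,1]
k=(abs(F[:,2]-o['position'][2]-.004)<.02)&(abs(v)<.03)&(u>.045)&(u<.24); print('shaft v',np.polyfit(u[k],v[k],1),'z',np.polyfit(u[k],F[k,2],1))
k=(abs(F[:,2]-.06)<.04)&(abs(v)<.03)&(u>.07)&(u<.12);print(k.sum())
"
```

```text
clock: 17.2
position: [0.4373, -0.3285, 0.2368]
ee_rot: [0.937, -0.349, 0.0, -0.0]
ft_force: [-0.3, 0.2, -1.1]
grip_width: 0.226
grasp_force: 60.0
[ 7.56814256e-01 -6.53630002e-01 -4.02183290e-05] [-6.53629993e-01 -7.56814232e-01 -2.22874750e-04]
[ 0.43731258 -0.32849073  0.23678417] [-7.66384069e-04  1.22991535e-02  3.18968069e+00] heading -40.81585094978292
shaft v [0.00287693 0.00048987] z [-0.00350123  0.2418748 ]
234
```

```bash
python3 -m pendant '[[0,0.01,0.8,0,0,0.02,-1],[0,0.01,1.6,0,0,0.02,-1],[0,0.01,2.3,0,0,0.02,-1],[0,0.01,2.75,0,0,0.02,-1],[0,0.01,3,0,0,0.02,-1],[0,0.01,3.1,0,0,0.02,-1],[0,0.01,3.18,0,0,0.02,-1],[0,0.01,3.18,0,0,0.02,-1],[0,0.01,3.18,0,0,0.02,-0.3],[0,0.01,3.18,0,0,0.02,0.2]]'
```

```text
clock: 18.5
position: [0.4371, -0.3296, 0.0784]
ee_rot: [0.936, -0.351, 0.001, 0.0]
ft_force: [-0.1, 0.1, 0.9]
grip_width: 0.549
grasp_force: 0.0
```

```bash
python3 -m pendant '[[0,0,0,0,0,0,1],[0,0,-0.5,0,0,0,1],[0,0,-1.2,0,0,0,1],[0,0,-2,0,0,0,1],[0,0,-2.8,0,0,0,1],[0,0,-3.35,0,0,0,1],[0,0,-3.35,0,0,0,1],[0,0,-3.35,0,0,0,1],[0,0,-3.35,0,0,0,1],[0,0,-3.35,0,0,0,1]]'; python3 - <<'E'
from h import *
c,p,d=snap('wrist','w4.png'); W=cloud(c,d); o=manip.get_obs(); print(o['position'],o['ee_rot'])
hsv=cv2.cvtColor(p,cv2.COLOR_RGB2HSV).astype(int)
m=((hsv[...,0]<8)|(hsv[...,0]>172))&(hsv[...,1]>140)&(abs(W[...,2]-.08)<.03)
X=W[m]; print(m.sum(), np.percentile(X[:,2],[5,50,95]))
T=X[X[:,2]>.085]; print(cv2.minAreaRect((T[:,:2]*1000).astype(np.float32)))
cc=np.array([.4358,-.3294]); F=W.reshape(-1,3);dx=F[:,:2]-cc; t=np.radians(-40.5); u=dx@[np.cos(t),np.sin(t)]; v=dx@[-np.sin(t),np.cos(t)]
k=(abs(F[:,2]-.08)<.01)&(abs(v)<.02)&(((u>.11)&(u<.2))|((u<.09)&(u>.045))|((u<-.07)&(u>-.085)))
l=np.polyfit(u[k],v[k],1); print('ang',-40.5+np.degrees(l[0]),'off',l[1]*1e3,k.sum(),'z',np.polyfit(u[k],F[k,2],1))
_,s,_=snap('side'); a=cv2.resize(s[230:320,230:400,::-1],(400,212),interpolation=cv2.INTER_CUBIC)
b=cv2.resize(p[:,:,::-1],(400,300)); cv2.imwrite('pics/i.png',np.vstack([a,b]))
E
```

```text
clock: 19.75
position: [0.4365, -0.3292, 0.2445]
ee_rot: [0.936, -0.351, -0.001, -0.0]
ft_force: [-0.7, -0.2, 0.0]
grip_width: 1.0
grasp_force: 0.0
[ 0.43654175 -0.32927598  0.24471098] [ 9.36300277e-01 -3.51200169e-01 -4.78157848e-04 -6.20057456e-05]
1257 [0.08550289 0.09287407 0.09441015]
((438.0451965332031, -329.739990234375), (19.31785774230957, 79.21080017089844), 49.40373229980469)
ang -41.26151449058292 off 0.5422370804590477 1006 z [-0.00120296  0.08247047]
```

View pics/i.png

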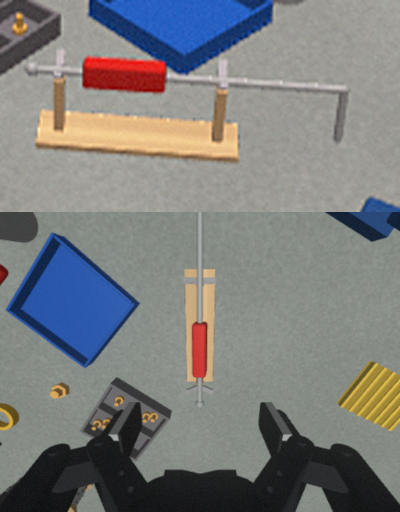

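The rod lies in both forks again (side crop: tail at (60,60) and shaft at (222,70), both in their Vs), within about 1 mm and 0.1° of before. Now to the clamp.

```bash
python3 -m pendant '[[-0.2,-0.6,0,0,0,-1.2,1],[-0.6,-1.5,0,0,0,-2.5,1],[-1,-2.5,0,0,0,-3.8,1],[-1.4,-3.5,0,0,0,-5.1,1],[-1.8,-4.5,0,0,0,-6.4,1],[-2.2,-5.5,0,0,0,-7.7,1],[-2.6,-6.5,0,0,0,-9,1],[-2.9,-7.3,0,0,0,-10.3,1],[-3.15,-7.95,0,0,0,-11.6,1],[-3.23,-8.15,0,0,0,-12.6,1]]'; cat > wl.py <<'E'
from h import *
import sys
from scipy.optimize import minimize
o=manip.get_obs(); M=R.from_quat(o['ee_rot']).as_matrix(); print(o['position'],'heading',np.degrees(np.arctan2(M[1,0],M[0,0])))
c,p,d=snap('wrist',sys.argv[1]); W=cloud(c,d)
hsv=cv2.cvtColor(p,cv2.COLOR_RGB2HSV).astype(int)
m=(hsv[...,0]>15)&(hsv[...,0]<35)&(hsv[...,1]>140)&(abs(W[...,2]-.013)<.02)&(np.hypot(W[...,0]-o['position'][0],W[...,1]-o['position'][1])<.07)
X=W[m]; print(m.sum(),'z',np.percentile(X[:,2],[3,50,97]).round(4)); X=X[X[:,2]>np.percentile(X[:,2],60)-.003][:,:2]
def cost(q):
    dx=X-q[:2]; r=np.hypot(*dx.T); cs,s=np.cos(q[2]),np.sin(q[2]); u=dx@[cs,s]; v=dx@[-s,cs]
    ring=np.maximum(np.abs(r-.024)-.004,0); l=np.hypot(np.maximum(np.maximum(.026-u,u-.047),0),np.maximum(abs(v)-.006,0))
    return np.minimum(np.minimum(ring,l),.01).mean()*1e3
b=min((minimize(cost,[*(X.mean(0)-.008*np.array([np.cos(a),np.sin(a)])),a],method='Nelder-Mead') for a in np.arange(0,6.3,.3)),key=lambda r:r.fun)
print('fit',b.x[:2].round(4),'lug',np.degrees(b.x[2]).round(1),b.fun.round(3)); D=np.r_[b.x[:2],0]-np.r_[o['position'][:2],0]; print('shift units',(D@M/.05).round(3))
E
python3 wl.py w5.png
```

```text
clock: 21.1
position: [0.5832, 0.0867, 0.2448]
ee_rot: [0.865, 0.501, -0.0, -0.001]
ft_force: [0.4, 0.2, -0.4]
grip_width: 0.999
grasp_force: 0.0
[0.58318015 0.08668747 0.24481549] heading 60.17057476133463
713 z [0.011  0.0152 0.0167]
fit [0.5812 0.0847] lug 30.0 0.001
shift units [-0.055 -0.015 -0.   ]
```

View pics/w5.png

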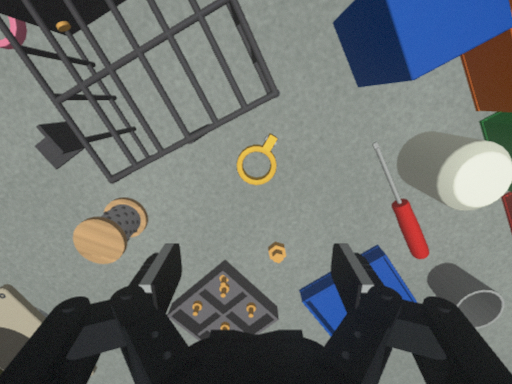

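Wrist view: the clamp lies free at (257,165), lug to the upper right at (270,142). The jaws straddle it left and right, clear of guard, fitting and spool. Going down to grip across the ring.

```bash
python3 -m pendant '[[-0.02,-0.03,1,0,0,0,1],[-0.02,-0.03,2.1,0,0,0,1],[-0.02,-0.03,3.1,0,0,0,1],[-0.02,-0.03,3.9,0,0,0,1],[-0.02,-0.03,4.35,0,0,0,1],[-0.02,-0.03,4.57,0,0,0,1],[-0.02,-0.03,4.57,0,0,0,1],[-0.02,-0.03,4.57,0,0,0,-1],[-0.02,-0.03,4.57,0,0,0,-1],[-0.02,-0.03,4.57,0,0,0,-1]]' 40; python3 -c "
from h import *
o=manip.get_obs(); print(o['position'],o['ft_force'],o['grip_width'],o['grasp_force'])"
```

```text
clock: 22.4
position: [0.582, 0.0838, 0.0186]
ee_rot: [0.868, 0.497, 0.001, 0.0]
ft_force: [-3.9, -0.8, 10.4]
grip_width: 0.635
grasp_force: 40.3
[0.58199852 0.08383365 0.01857403] [-3.88454471 -0.82866457 10.42189707] 0.6349001342197658 40.282481499016285
```

```bash
python3 -m pendant '[[0,0,-0.4,0,0,0,-1],[0,0,-1.3,0,0,0,-1],[0,0,-2.2,0,0,0,-1],[-0.6,0.5,-2.4,0,0,0,-1],[-1.5,1.15,-2.4,0,0,0,-1],[-2.4,1.85,-2.4,0,0,0,-1],[-3.3,2.55,-2.4,0,0,0,-1],[-4.1,3.15,-2.4,0,0,0,-1],[-4.55,3.5,-2.4,0,0,0,-1],[-4.67,3.59,-2.4,0,0,0,-1]]'; python3 - <<'E'
from h import *
o=manip.get_obs(); print(o['position'],o['grip_width'],o['grasp_force'])
for n in ['wrist','side']:
    c,p,d=snap(n); W=cloud(c,d); hsv=cv2.cvtColor(p,cv2.COLOR_RGB2HSV).astype(int)
    m=(hsv[...,0]>100)&(hsv[...,0]<125)&(hsv[...,1]>150)&(W[...,2]>.024)&(W[...,2]<.036)&(abs(W[...,0]-.62)<.1)&(abs(W[...,1]+.21)<.1)
    print(n,m.sum(),cv2.minAreaRect((W[m][:,:2]*1000).astype(np.float32)))
    m=(hsv[...,0]>15)&(hsv[...,0]<35)&(hsv[...,1]>140)&(abs(W[...,0]-.62)<.1)&(abs(W[...,1]+.21)<.1)&(W[...,2]>.05); X=W[m]; print(m.sum(),np.percentile(X,[3,97],axis=0) if m.any() else '')
E
```

```text
clock: 23.65
position: [0.6181, -0.211, 0.138]
ee_rot: [0.868, 0.496, 0.0, 0.001]
ft_force: [-0.8, 0.5, -2.3]
grip_width: 0.63
grasp_force: 42.6
[ 0.61812239 -0.21101841  0.13804829] 0.6301845970723643 42.6418611779809
wrist 2542 ((617.630615234375, -209.32626342773438), (148.8668212890625, 148.9831085205078), 6.373785495758057)
4870 [[ 0.59436124 -0.23382212  0.12388052]
 [ 0.65535145 -0.18423948  0.13559387]]
side 471 ((617.1270141601562, -210.13641357421875), (151.93182373046875, 153.11399841308594), 5.79658317565918)
253 [[ 0.591341   -0.23783018  0.12260152]
 [ 0.6494561  -0.18813381  0.13819191]]
```

```bash
python3 -m pendant '[[0,0,0.6,0,0,0,-1],[0,0,1.2,0,0,0,-1],[0,0,1.7,0,0,0,-1],[0,0,2,0,0,0,-1],[0,0,2.12,0,0,0,-1],[0,0,2.2,0,0,0,-1],[0,0,2.25,0,0,0,-1],[0,0,2.28,0,0,0,-1],[0,0,2.28,0,0,0,-1],[0,0,2.28,0,0,0,-1]]'
```

```text
clock: 25.0
position: [0.6187, -0.2086, 0.0237]
ee_rot: [0.867, 0.498, 0.0, 0.0]
ft_force: [-2.7, 0.3, 5.5]
grip_width: 0.632
grasp_force: 43.3
```

```bash
python3 -m pendant '[[0,0,0,0,0,0,0.4],[0,0,0,0,0,0,0.6],[0,0,0,0,0,0,0.7],[0,0,0,0,0,0,0.7],[0,0,-0.4,0,0,0,0.7],[0,0,-1,0,0,0,0.7],[0,0,-1.8,0,0,0,0.7],[0,0,-2.8,0,0,0,0.7],[0,0,-3.6,0,0,0,0.7],[0,0,-4,0,0,0,0.7]]'; python3 wl.py w6.png; python3 -c "
from h import *
_,s,_=snap('scene'); b=cv2.imread('pics/w6.png'); cv2.imwrite('pics/j.png',np.hstack([cv2.resize(b,(400,300)),cv2.resize(s[:,:,::-1],(400,300))]))"
```

```text
clock: 26.25
position: [0.6191, -0.2088, 0.2275]
ee_rot: [0.867, 0.497, 0.002, 0.002]
ft_force: [-0.2, -0.9, -0.4]
grip_width: 0.852
grasp_force: 0.0
[ 0.61912711 -0.20881621  0.22753842] heading 59.668705587173505
721 z [0.0186 0.0203 0.0218]
fit [ 0.6181 -0.208 ] lug 30.2 0.0
shift units [ 0.004 -0.027 -0.   ]
```

View pics/j.png

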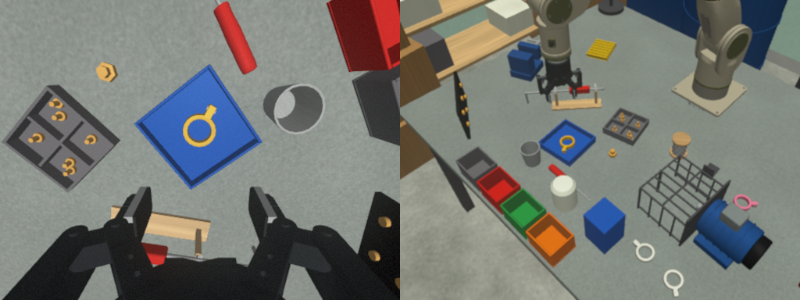

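The pictures show the clamp flat in the blue tray at (200,128), its top at 20 mm (5 mm floor plus 16 mm clamp). The rod is in its rest, the bystanders are where they stood, and the gripper is clear. Handing in.

```bash
python3 -c "
from workcell import manip; print(manip.hand_in())"
```

```text
the job is handed in; nothing more can be done
None
```

The job is done and handed in at about 26 s: the yellow clamp was hooked clear of the guard and lies flat in the blue tray, the rod is back in both forks of its rest, and nothing else appears moved in the last pictures.

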